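# Set the rotary table over to its 45 degree mark

## Robot

A 7-joint arm with a two-finger parallel gripper is mounted at the origin on a cart in front of the work surface, level with it; the furniture and walls round the work are solid. World frame = base frame: x ahead of the robot, y to its left, z up, the work surface at z = 0. Lengths are in m, angles in degrees, forces in N, time in s.
With the tool pointing down it reaches from about 0.35 to 0.9 m from the base axis. Payload 8.1 kg.
Tool frame: the origin (TCP) lies midway between the tips of the shut fingers; the grasp point (between the pads) lies 19 mm behind it (arm.grip_depth is the distance from the TCP to the grasp point, in m); z points along the fingers, y is the line along which they close (so a half turn about z gives the same grasp; the last joint's range is limited). The gripper opens to 92 mm and grips with 3 to 60 N. Pads are 19 mm wide; open, the fingers measure 130 mm over their backs; the gripper's body (75 mm by 190 mm) begins 47 mm behind the grasp point.
Start: joints at [-70.222, 24.895, 1.432, 90.138, -0.665, 64.973, -4.303], TCP at [0.271, 0.563, 0.227] pointing down, gripper open.
Joint ranges: [-149.89, 149.89], [-25.12, 119.58], [-72.63, 75.52], [4.76, 147.25], [-75.54, 255.54], [6.69, 114.76], [-157.13, 157.13]. Speed limits (degrees/s): [127.2, 127.2, 172.46, 172.46, 180, 180, 180].

## Interface

Orientations are given as [roll, pitch, yaw] about the fixed x, y, z axes, in that order (R = Rz(yaw) Ry(pitch) Rx(roll)).
In Python, from plant import arm gives the robot as it stands.
- The arm moves only by the tool servo_tool, never from a script. Its argument "commands" is a list of rows, each an object of numbers: "hand": the closure, from 0 (fully open) to 1 (shut); "dx", "dy", "dz": the shift along the world's x, y, z in mm; "rx", "ry", "rz": the turn, a rotation vector about the world's x, y, z in rad. In form: [{"hand": .., "dx": .., "dy": .., "dz": .., "rx": .., "ry": .., "rz": ..}, ...]. A call has exactly 10 rows; each row shifts and turns the commanded pose from where the row before left it; what a row does not reach is not made up. A row lasts 1/12 s, in which the tool goes at most 41.7 mm and 7.16 degrees, less where a joint would pass 70% of its speed; a pose out of reach is approached as far as the arm can. A call with a gripper value outside its range is refused whole. The fingers move at their own pace and stop on an object; "grip_force" is the grip in N (left out, the last holds). Time passes only in rows, so rows that do not move let the fingers close, or fill a call up. It gives the time, the measured TCP pose, the force, the opening and the grip force at its end, in the units of the state.
- arm.get_obs(): the state, without advancing time (a new reading comes with each control period).
- arm.capture(name): name is "side" or "top" or "wrist"; returns the picture (480x640x3 uint8, red, green, blue); there is no depth.
- arm.get_calibration(name): a dict with "fov_y" (degrees; the focal length in pixels is half the picture's height over the tangent of half this angle, whatever the lens; pixels are square), "cx", "cy" (the principal point, pixels), "position" and "orientation" of the camera in the world. Camera axes: x right, y down, z forward; pixel columns grow to the right and rows downward; lengths in m; the calibration is good to about 2 mm. A picture is of the moment at which its call begins: read the wrist's pose just before it. get_calibration takes no time and is no camera call; for the wrist camera it gives the pose at the moment of the call.
- arm.finish_job(): hands the job in; it is judged then, once.
Trained networks look in the newest picture that a camera, given by its name, has taken for a name from the list of things; names that differ only in an ending like _2 or _b are one class to them, and where a whole thing is asked for, a point or a joint stands for the part that bears it (a point fixed in the world has none). Each returns a list of dicts, best first, with "p" (0 to 1); they miss things now and then, are a little off and sometimes report something else, mostly with a low value. They report only what shows in the picture. A call takes as long as a camera call.
- arm.look_for(camera, name): "rect" ([left, top, width, height] in pixels, round what is visible of it).
- arm.outline_of(camera, name): "mask" (480x640 bool, what is visible of it) and "rect" ([left, top, width, height] in pixels, round what is visible of it).
- arm.pinpoint(camera, name): "pixel" ([column, row] in pixels: a listed point, or the origin of a listed thing).
The state is a dict: "clock": time; "qpos": joint angles; "dq": joint speeds; "joint_torque": joint torques, N m; "tcp_pos": TCP position; "tcp_rot": TCP orientation; "contact_force": force on the tool from outside, world axes, zero at the start; "torque": the same for the moment, N m; "width": opening from 0.0 (shut) to 1.0 (fully open); "finger_force": force on a finger pad.
Only numpy, scipy, OpenCV 4.12 (cv2) and the standard library are available. Lean on these libraries where they do the work, as an engineer would, in place of code of your own. Each camera call takes 0.05 s, during which the arm holds its last target. There are 200 camera calls.

## Task

The jaw insert clamped on the small rotary table is to get its second, crossing set of serrations. Loosen the rim lock's clamp lever, swing the table clockwise (seen from above) by its handle until its pointer stands on the 45 degree mark, then tighten the lever again, firmly but without straining it. Do not drag the table round while it is still locked, and leave the other things on the bench where they are.

Things in the scene. Friction and masses are not known exactly. Their poses are not given: they have to be found in the camera images.
- lever_ball (a point): Centre of the black ball, 22 mm in diameter, on the end of the rim lock's clamp lever, 85 mm above the bench. The lever is a 9 mm steel bar that turns level about a vertical pivot, 60 mm from the ball; this point's x axis runs along it from the pivot out to the ball. Anticlockwise from above loosens (0.5 rad frees the table, stop 1 rad away), clockwise tightens. Left alone it stays put.
- handle_grip (a point): The table's turning handle, a black upright cylinder of 19 mm diameter that stands on the table's pointer arm, 80 mm from the table's axis: the point on its axis 83 mm above the bench; the handle's black grip reaches from 52 to 100 mm above the bench. This point's x axis points from the handle to the table's axis. The handle is fixed to the table and moves with it in a circle.
- pointer_tip (a point): Tip of the table's dark steel pointer, just outside the handle, 95.5 mm from the table's axis, above the degree ring.
- mark_45 (a point): The 45 degree mark that is wanted: middle of a long black line on the fixed aluminium degree ring, 102 mm from the table's axis, 24 mm above the bench; it lies 45 degrees clockwise (seen from above) of the zero mark. Every 45th degree has such a longest, thickest line, every 15th a middle one and every 5th a short one, so it is the next longest line clockwise from zero.
- zero_mark (a point): The zero mark of the degree ring: a long black line flanked by two drilled dots, 102 mm from the table's axis, 24 mm above the bench.
- swivel_base: Grey cast base of the rotary table, 236 mm in diameter and 24 mm high, bolted down by four ears; origin at the centre of its underside, on the vertical axis of the table. Its -x axis points to the zero mark; the rim lock stands on its -y side, the lever's pivot 75.5 mm from the table's axis.
- rotary_table (a joint): Angle of the table in rad: 0 with the pointer on the zero mark, growing clockwise seen from above, 0.785 with the pointer on the 45 degree mark. Stops at -0.7 and 1.4. Free, it turns with a light drag of 0.2 to 0.4 N m and stays where it is left; locked, it holds, and only a hard shove of some 7 to 25 N at the handle would drag it round against the lock.
- table_plate: Steel plate of the rotary table with rim, pointer, handle and two strap clamps that hold the jaw insert, all in one piece; origin on the table's axis at bench height. Plate 140 mm in diameter, top 46 mm above the bench; the strap clamps reach 71 mm. The lock presses on its rim step, 162 mm in diameter, 34 mm above the bench.
- screw_foot: Hidden brass foot of the lock under the lever's pivot; presses on the table's rim. It touches at another lever angle each time, so the angle does not tell tightness. Pushing the ball square to the lever takes 7 N while free (5 N remain at rest); from the touch on, tightening climbs 15 to 20 N per rad: firm is 5.5 N over the free push (4 to 7 will do), 10 N over strains it. Found at any tightness.
- caliper: Bystander: digital caliper, 236 x 66 mm, lying flat to the left of the table; origin under its middle.
- second_insert: Bystander: the other serrated steel jaw insert, 60 x 22 x 11 mm, lying to the right of the table; origin under its centre.
- spanner: Bystander: open-ended spanner, 155 mm long, lying to the right of the table; origin under its middle.

How it is judged:
By the outcome, as a careful person would: the job done as asked, in the order asked, and still so for the second after the job is handed in, with the robot touching nothing.
It also fails if it takes over 72 s, if anything falls off the work surface, if the arm or the gripper's body presses on something with over 40 N, if the wrist force passes 120 N, or if a joint passes its speed limit or range.

## Working session

There is one attempt and no reset: what is moved stays moved. The work goes in short steps, Python scripts to look and compute and a tool call to move; the robot and the scene stay as the last step left them, time stands still between calls to the robot, and variables do not carry over. Pictures are saved under pics/ and viewed, at most 10 in all, crops included, and the job is handed in when it is done.

Besides the shell and the picture viewer there is one more tool, called after ">>>" as name([rows], argument=value, ...), one row to a line, values as JSON. servo_tool: Moves the arm, as the interface text tells. Its arguments: {"type":"object","properties":{"commands":{"type":"array"},"grip_force":{"type":"number"}},"required":["commands"]}

```bash
mkdir -p pics; ls; cat > h.py <<'E'
import numpy as np, cv2
from scipy.spatial.transform import Rotation as R
from plant import arm
def ray(cam,px):
    c=arm.get_calibration(cam); f=240/np.tan(np.radians(c['fov_y'])/2)
    o=np.array(c['orientation'])
    M=o if o.shape==(3,3) else (R.from_euler('xyz',o,degrees=True).as_matrix() if o.size==3 else R.from_quat(o).as_matrix())
    d=M@np.array([(px[0]-c['cx'])/f,(px[1]-c['cy'])/f,1]); return np.array(c['position']),d
def at(cam,px,z):
    p,d=ray(cam,px); return p+d*(z-p[2])/d[2]
H=dict(lever_ball=.085,handle_grip=.083,pointer_tip=.026,mark_45=.024,zero_mark=.024,swivel_base=0.0,table_plate=0.,screw_foot=.034)
def pins(cam,names=None):
    for n in names or H:
        r=arm.pinpoint(cam,n)[:2]
        for q in r: print(cam,n,round(q['p'],2),np.round(q['pixel'],1),np.round(at(cam,q['pixel'],H[n])*1000,1))
def snap(cam,name):
    im=arm.capture(cam); cv2.imwrite('pics/'+name+'.png',im[:,:,::-1]); return im
E
python3 - <<'E'
from h import *
print(arm.get_calibration('top'),arm.get_calibration('side'))
print(arm.get_obs())
a=snap('top','t0');pins('top')
b=snap('side','s0');pins('side')
E
```

```text
pics
{'fov_y': 46.39747161250888, 'cx': 318.6424867623287, 'cy': 237.2801301453564, 'position': array([0.46246934, 0.01192882, 1.16117069]), 'orientation': array([-176.1092735,   -0.4783474,  -88.6921648])} {'fov_y': 42.230626236703365, 'cx': 318.2146788138262, 'cy': 241.40904824768316, 'position': array([-0.1297915 , -0.10549539,  1.32296365]), 'orientation': array([-151.48297223,    0.20923625,  -78.95175598])}
{'clock': 0.0, 'qpos': array([-70.22394211,  24.93489507,   1.43084836,  90.18861261,
        -0.6649145 ,  64.97157566,  -4.3027044 ]), 'dq': array([-0.10811479,  0.00428854,  0.04664291,  0.03106361,  0.00635284,
       -0.06711413, -0.06895123]), 'joint_torque': array([-3.44820037e-04, -6.67861247e+01,  9.84820314e-01, -3.14458144e+01,
       -6.05315901e-02,  4.32279613e-02,  1.39234121e-04]), 'tcp_pos': array([0.27042513, 0.56291723, 0.22596513]), 'tcp_rot': array([-1.79913564e+02,  7.63500115e-03,  1.54341493e+02]), 'contact_force': array([-0.09809575, -0.4489219 ,  0.2337687 ]), 'torque': array([0.0211357 , 0.03264083, 0.01742776]), 'finger_force': 0.0, 'width': 0.997
[... 303 characters left out ...]
.6 [341.2 287.3] [439.6 -43.8  24. ]
top swivel_base 0.71 [336. 236.] [545.2 -32.    0. ]
top table_plate 0.94 [332.9 235.9] [545.2 -25.5   0. ]
top table_plate 0.41 [345.7 273.6] [467.6 -53.7   0. ]
side lever_ball 0.62 [407.5 253. ] [ 538.5 -174.5   85. ]
side lever_ball 0.34 [433.6 308. ] [ 417.1 -245.8   85. ]
side handle_grip 0.67 [347.3 273.8] [462.9 -50.6  83. ]
side pointer_tip 0.88 [347.2 288.5] [453.5 -54.1  26. ]
side pointer_tip 0.66 [193.4 240.7] [506.5 326.1  26. ]
side mark_45 0.9 [309.8 275.1] [471.4  36.5  24. ]
side zero_mark 0.89 [342.7 295.5] [435.3 -47.   24. ]
side swivel_base 0.72 [345.3 257. ] [545.4 -34.7   0. ]
side table_plate 0.55 [347.1 257. ] [546.3 -38.9   0. ]
```

```bash
python3 - <<'E'
import cv2
a=cv2.imread('pics/t0.png');b=cv2.imread('pics/s0.png')
ca=cv2.resize(a[150:350,230:500],None,fx=2.9,fy=2.9,interpolation=cv2.INTER_CUBIC)
cv2.imwrite('pics/c1.png',ca)
cb=cv2.resize(b[180:370,230:500],None,fx=2.9,fy=2.9,interpolation=cv2.INTER_CUBIC)
cv2.imwrite('pics/c2.png',cb)
E
```

```text
(no output)
```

View pics/c1.png

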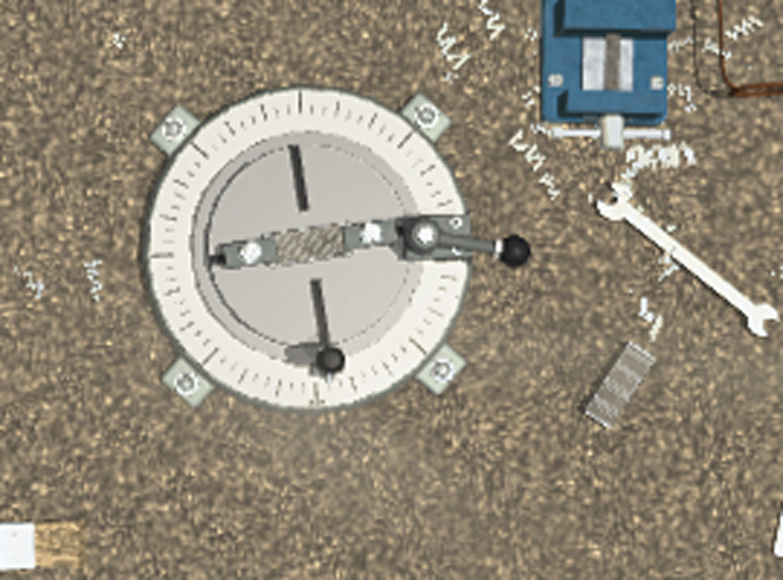

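View pics/s0.png

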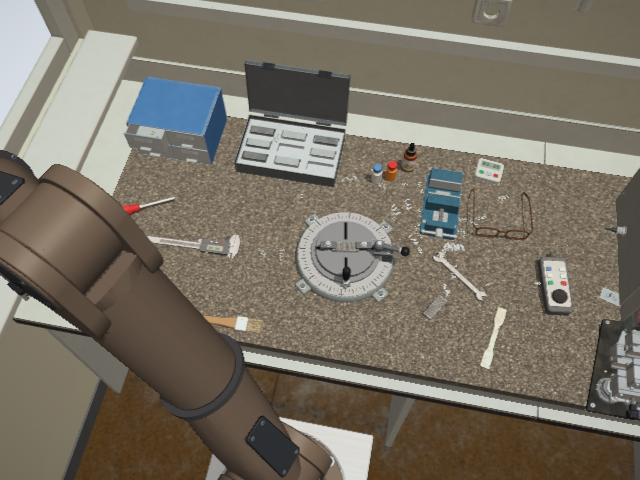

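>>> servo_tool([
  {"hand": 0,"dx": 13.5,"dy": -36.5,"rz": -0.065},
  {"hand": 0,"dx": 13.5,"dy": -36.5,"rz": -0.065},
  {"hand": 0,"dx": 13.5,"dy": -36.5,"rz": -0.065},
  {"hand": 0,"dx": 13.5,"dy": -36.5,"rz": -0.065},
  {"hand": 0,"dx": 13.5,"dy": -36.5,"rz": -0.065},
  {"hand": 0,"dx": 13.5,"dy": -36.5,"rz": -0.065},
  {"hand": 0,"dx": 13.5,"dy": -36.5,"rz": -0.065},
  {"hand": 0,"dx": 13.5,"dy": -36.5,"rz": -0.065},
  {"hand": 0,"dx": 13.5,"dy": -36.5,"rz": -0.065},
  {"hand": 0,"dx": 13.5,"dy": -36.5,"rz": -0.065},
])

```text
$.commands[0]: bad value
```

>>> servo_tool([
  {"hand": 0.3,"dx": 13.5,"dy": -36.5,"rz": -0.065},
  {"hand": 0.3,"dx": 13.5,"dy": -36.5,"rz": -0.065},
  {"hand": 0.3,"dx": 13.5,"dy": -36.5,"rz": -0.065},
  {"hand": 0.3,"dx": 13.5,"dy": -36.5,"rz": -0.065},
  {"hand": 0.3,"dx": 13.5,"dy": -36.5,"rz": -0.065},
  {"hand": 0.3,"dx": 13.5,"dy": -36.5,"rz": -0.065},
  {"hand": 0.3,"dx": 13.5,"dy": -36.5,"rz": -0.065},
  {"hand": 0.3,"dx": 13.5,"dy": -36.5,"rz": -0.065},
  {"hand": 0.3,"dx": 13.5,"dy": -36.5,"rz": -0.065},
  {"hand": 0.3},
])

```text
$.commands[0]: bad value
```

>>> servo_tool([
  {"hand": 0.3,"dx": 13.5,"dy": -36.5,"dz": 0,"rx": 0,"ry": 0,"rz": -0.065},
  {"hand": 0.3,"dx": 13.5,"dy": -36.5,"dz": 0,"rx": 0,"ry": 0,"rz": -0.065},
  {"hand": 0.3,"dx": 13.5,"dy": -36.5,"dz": 0,"rx": 0,"ry": 0,"rz": -0.065},
  {"hand": 0.3,"dx": 13.5,"dy": -36.5,"dz": 0,"rx": 0,"ry": 0,"rz": -0.065},
  {"hand": 0.3,"dx": 13.5,"dy": -36.5,"dz": 0,"rx": 0,"ry": 0,"rz": -0.065},
  {"hand": 0.3,"dx": 13.5,"dy": -36.5,"dz": 0,"rx": 0,"ry": 0,"rz": -0.065},
  {"hand": 0.3,"dx": 13.5,"dy": -36.5,"dz": 0,"rx": 0,"ry": 0,"rz": -0.065},
  {"hand": 0.3,"dx": 13.5,"dy": -36.5,"dz": 0,"rx": 0,"ry": 0,"rz": -0.065},
  {"hand": 0.3,"dx": 13.5,"dy": -36.5,"dz": 0,"rx": 0,"ry": 0,"rz": -0.065},
  {"hand": 0.3,"dx": 13.5,"dy": -36.5,"dz": 0,"rx": 0,"ry": 0,"rz": -0.065},
])

```text
clock: 1.73
tcp_pos: [0.406, 0.1966, 0.2271]
tcp_rot: [180.0, -0.0, 116.9]
contact_force: [-0.0, 0.6, 0.9]
width: 0.701
finger_force: 0.0
```

>>> servo_tool([
  {"hand": 0.4,"dx": 13.5,"dy": -36.5,"dz": 0,"rx": 0,"ry": 0,"rz": -0.065},
  {"hand": 0.4,"dx": 13.5,"dy": -36.5,"dz": 0,"rx": 0,"ry": 0,"rz": -0.065},
  {"hand": 0.4,"dx": 13.5,"dy": -36.5,"dz": 0,"rx": 0,"ry": 0,"rz": -0.065},
  {"hand": 0.4,"dx": 13.5,"dy": -36.5,"dz": 0,"rx": 0,"ry": 0,"rz": -0.065},
  {"hand": 0.4,"dx": 13.5,"dy": -36.5,"dz": 0,"rx": 0,"ry": 0,"rz": -0.065},
  {"hand": 0.4,"dx": 13.5,"dy": -36.5,"dz": 0,"rx": 0,"ry": 0,"rz": -0.065},
  {"hand": 0.4,"dx": 13.5,"dy": -36.5,"dz": 0,"rx": 0,"ry": 0,"rz": -0.065},
  {"hand": 0.4,"dx": 13.5,"dy": -36.5,"dz": 0,"rx": 0,"ry": 0,"rz": -0.065},
  {"hand": 0.4,"dx": 13.5,"dy": -36.5,"dz": 0,"rx": 0,"ry": 0,"rz": -0.065},
  {"hand": 0.4,"dx": 10,"dy": -30,"dz": 0,"rx": 0,"ry": 0,"rz": -0.065},
])

```text
clock: 2.57
tcp_pos: [0.5378, -0.1631, 0.227]
tcp_rot: [179.9, 0.0, 79.6]
contact_force: [1.0, -0.7, 0.1]
width: 0.599
finger_force: 0.0
```

```bash
python3 - <<'E'
from h import *
o=arm.get_obs();print(o['tcp_pos'],o['tcp_rot'],o['qpos'],arm.get_calibration('wrist')['position'])
snap('wrist','w1');pins('wrist',['lever_ball','handle_grip','zero_mark','swivel_base','screw_foot'])
E
```

```text
[ 0.53779589 -0.1630823   0.22703228] [1.79934949e+02 3.92935464e-02 7.96209193e+01] [-14.75697213  20.8351947   35.58714962 101.23745985 -13.50389864
  62.16253493  15.02211629] [ 0.55171509 -0.08848746  0.38406106]
wrist lever_ball 0.79 [328.8 224.7] [ 544.6 -169.4   85. ]
wrist handle_grip 0.56 [195.5  79.9] [471.1 -47.3  83. ]
wrist zero_mark 0.91 [183.6  84.3] [443.9 -38.4  24. ]
wrist zero_mark 0.43 [256.7 301.7] [ 459.7 -242.8   24. ]
wrist swivel_base 0.88 [303.6  56.4] [545.8 -30.3   0. ]
wrist screw_foot 0.7 [329.2 228.3] [ 542.3 -177.4   34. ]
```

View pics/w1.png

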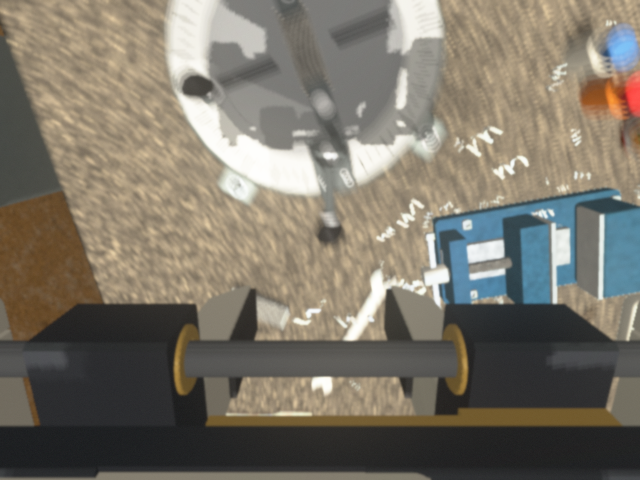

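>>> servo_tool([
  {"hand": 0.4,"dx": 3,"dy": -2.5,"dz": -20,"rx": 0,"ry": 0,"rz": 0},
  {"hand": 0.4,"dx": 3,"dy": -2.5,"dz": -20,"rx": 0,"ry": 0,"rz": 0},
  {"hand": 0.4,"dx": 0,"dy": 0,"dz": -20,"rx": 0,"ry": 0,"rz": 0},
  {"hand": 0.4,"dx": 0,"dy": 0,"dz": -20,"rx": 0,"ry": 0,"rz": 0},
  {"hand": 0.4,"dx": 0,"dy": 0,"dz": -20,"rx": 0,"ry": 0,"rz": 0},
  {"hand": 0.4,"dx": 0,"dy": 0,"dz": -15,"rx": 0,"ry": 0,"rz": 0},
  {"hand": 0.4,"dx": 0,"dy": 0,"dz": -15,"rx": 0,"ry": 0,"rz": 0},
  {"hand": 0.4,"dx": 0,"dy": 0,"dz": -12,"rx": 0,"ry": 0,"rz": 0},
  {"hand": 0.4,"dx": 0,"dy": 0,"dz": -10,"rx": 0,"ry": 0,"rz": 0},
  {"hand": 0.4,"dx": 0,"dy": 0,"dz": -9,"rx": 0,"ry": 0,"rz": 0},
])

```text
clock: 3.7
tcp_pos: [0.5432, -0.1641, 0.0651]
tcp_rot: [180.0, -0.0, 79.9]
contact_force: [-0.1, 0.1, -0.4]
width: 0.598
finger_force: 0.0
```

```bash
python3 - <<'E'
from h import *
o=arm.get_obs();print(o['tcp_pos'],o['tcp_rot'],o['contact_force'])
snap('wrist','w2');pins('wrist',['lever_ball'])
E
```

```text
[ 0.54324981 -0.16414554  0.06513739] [ 1.79998892e+02 -2.73311019e-02  7.99414168e+01] [-0.14213935  0.12386255 -0.42328128]
wrist lever_ball 0.79 [317.7 335.6] [ 541.5 -167.3   85. ]
```

View pics/w2.png

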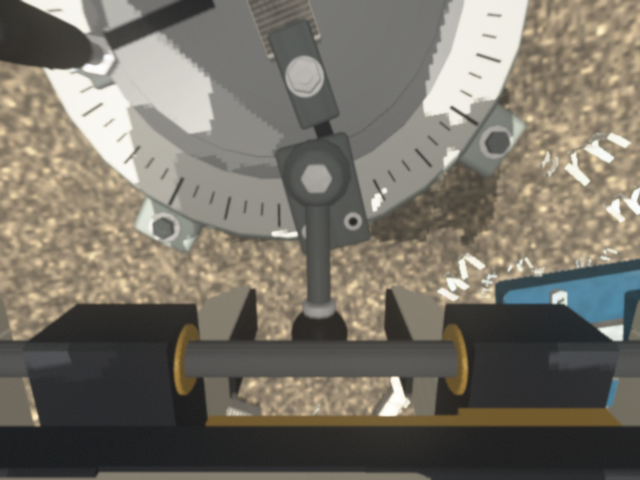

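>>> servo_tool([
  {"hand": 0.6,"dx": 0,"dy": -1.5,"dz": 0,"rx": 0,"ry": 0,"rz": 0},
  {"hand": 0.65,"dx": 0,"dy": -1.5,"dz": 0,"rx": 0,"ry": 0,"rz": 0},
  {"hand": 1,"dx": 0,"dy": 0,"dz": 0,"rx": 0,"ry": 0,"rz": 0},
  {"hand": 1,"dx": 0,"dy": 0,"dz": 0,"rx": 0,"ry": 0,"rz": 0},
  {"hand": 1,"dx": 0,"dy": 0,"dz": 0,"rx": 0,"ry": 0,"rz": 0},
  {"hand": 1,"dx": 0,"dy": 0,"dz": 0,"rx": 0,"ry": 0,"rz": 0},
  {"hand": 1,"dx": 0,"dy": 0,"dz": 0,"rx": 0,"ry": 0,"rz": 0},
  {"hand": 1,"dx": 0,"dy": 0,"dz": 0,"rx": 0,"ry": 0,"rz": 0},
  {"hand": 1,"dx": 0,"dy": 0,"dz": 0,"rx": 0,"ry": 0,"rz": 0},
  {"hand": 1,"dx": 0,"dy": 0,"dz": 0,"rx": 0,"ry": 0,"rz": 0},
], grip_force=6)

```text
clock: 4.63
tcp_pos: [0.5427, -0.1681, 0.0659]
tcp_rot: [-180.0, -0.0, 79.8]
contact_force: [-3.1, 0.6, 5.5]
width: 0.232
finger_force: 6.0
```

>>> servo_tool([
  {"hand": 1,"dx": 2.4,"dy": -0.35,"dz": 0,"rx": 0,"ry": 0,"rz": 0.04},
  {"hand": 1,"dx": 2.4,"dy": -0.3,"dz": 0,"rx": 0,"ry": 0,"rz": 0.04},
  {"hand": 1,"dx": 2.4,"dy": -0.2,"dz": 0,"rx": 0,"ry": 0,"rz": 0.04},
  {"hand": 1,"dx": 2.4,"dy": -0.1,"dz": 0,"rx": 0,"ry": 0,"rz": 0.04},
  {"hand": 1,"dx": 2.4,"dy": 0,"dz": 0,"rx": 0,"ry": 0,"rz": 0.04},
  {"hand": 1,"dx": 2.4,"dy": 0.1,"dz": 0,"rx": 0,"ry": 0,"rz": 0.04},
  {"hand": 1,"dx": 2.4,"dy": 0.2,"dz": 0,"rx": 0,"ry": 0,"rz": 0.04},
  {"hand": 1,"dx": 2.4,"dy": 0.3,"dz": 0,"rx": 0,"ry": 0,"rz": 0.04},
  {"hand": 1,"dx": 2.4,"dy": 0.4,"dz": 0,"rx": 0,"ry": 0,"rz": 0.04},
  {"hand": 1,"dx": 2.3,"dy": 0.5,"dz": 0,"rx": 0,"ry": 0,"rz": 0.04},
], grip_force=20)

```text
clock: 5.47
tcp_pos: [0.5664, -0.1673, 0.0659]
tcp_rot: [-179.9, -0.1, 102.9]
contact_force: [-4.2, 1.6, 7.7]
width: 0.221
finger_force: 20.0
```

>>> servo_tool([
  {"hand": 1,"dx": 2.35,"dy": 0.55,"dz": 0,"rx": 0,"ry": 0,"rz": 0.04},
  {"hand": 1,"dx": 2.3,"dy": 0.65,"dz": 0,"rx": 0,"ry": 0,"rz": 0.04},
  {"hand": 1,"dx": 2.3,"dy": 0.75,"dz": 0,"rx": 0,"ry": 0,"rz": 0.04},
  {"hand": 1,"dx": 2.25,"dy": 0.85,"dz": 0,"rx": 0,"ry": 0,"rz": 0.04},
  {"hand": 1,"dx": 2.2,"dy": 0.9,"dz": 0,"rx": 0,"ry": 0,"rz": 0.04},
  {"hand": 1,"dx": 2.2,"dy": 1.0,"dz": 0,"rx": 0,"ry": 0,"rz": 0.04},
  {"hand": 1,"dx": 2.15,"dy": 1.1,"dz": 0,"rx": 0,"ry": 0,"rz": 0.04},
  {"hand": 1,"dx": 2.1,"dy": 1.2,"dz": 0,"rx": 0,"ry": 0,"rz": 0.04},
  {"hand": 1,"dx": 2.05,"dy": 1.25,"dz": 0,"rx": 0,"ry": 0,"rz": 0.04},
  {"hand": 1,"dx": 2.0,"dy": 1.3,"dz": 0,"rx": 0,"ry": 0,"rz": 0.04},
])

```text
clock: 6.3
tcp_pos: [0.5884, -0.1575, 0.0659]
tcp_rot: [-180.0, -0.1, 125.8]
contact_force: [-4.9, 2.7, 6.4]
width: 0.226
finger_force: 20.0
```

>>> servo_tool([
  {"hand": 1,"dx": 0,"dy": 0,"dz": 0,"rx": 0,"ry": 0,"rz": 0},
  {"hand": 1,"dx": 0,"dy": 0,"dz": 0,"rx": 0,"ry": 0,"rz": 0},
  {"hand": 0.5,"dx": 0,"dy": 0,"dz": 0,"rx": 0,"ry": 0,"rz": 0},
  {"hand": 0.5,"dx": 0,"dy": 0,"dz": 0,"rx": 0,"ry": 0,"rz": 0},
  {"hand": 0.5,"dx": 0,"dy": 0,"dz": 0,"rx": 0,"ry": 0,"rz": 0},
  {"hand": 0.5,"dx": 0,"dy": 0,"dz": 10,"rx": 0,"ry": 0,"rz": 0},
  {"hand": 0.5,"dx": 0,"dy": 0,"dz": 25,"rx": 0,"ry": 0,"rz": 0},
  {"hand": 0.5,"dx": 0,"dy": 0,"dz": 35,"rx": 0,"ry": 0,"rz": 0},
  {"hand": 0.5,"dx": 0,"dy": 0,"dz": 35,"rx": 0,"ry": 0,"rz": 0},
  {"hand": 0.5,"dx": 0,"dy": 0,"dz": 30,"rx": 0,"ry": 0,"rz": 0},
])

```text
clock: 7.13
tcp_pos: [0.5892, -0.1584, 0.2037]
tcp_rot: [179.9, 0.1, 125.7]
contact_force: [0.5, -0.8, -0.9]
width: 0.503
finger_force: 0.0
```

```bash
python3 - <<'E'
from h import *
o=arm.get_obs();print(o['tcp_pos'],o['contact_force'])
snap('wrist','w3');pins('wrist',['lever_ball','handle_grip','pointer_tip','swivel_base'])
E
```

```text
[ 0.58916231 -0.15840977  0.20371709] [ 0.46400778 -0.8111408  -0.94548946]
wrist lever_ball 0.91 [321.3 227.1] [ 591.3 -157.8   85. ]
wrist lever_ball 0.55 [144.5 207.4] [ 481.9 -218.3   85. ]
wrist pointer_tip 0.4 [142.8 207.7] [ 464.8 -241.9   26. ]
wrist swivel_base 0.82 [366.9  56.7] [545.7 -34.7   0. ]
```

View pics/w3.png

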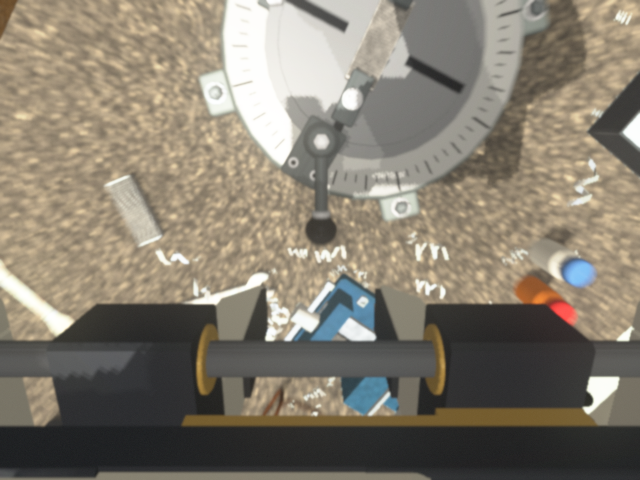

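>>> servo_tool([
  {"hand": 0.5,"dx": -12,"dy": 11,"dz": 0,"rx": 0,"ry": 0,"rz": 0.112},
  {"hand": 0.5,"dx": -12,"dy": 11,"dz": 0,"rx": 0,"ry": 0,"rz": 0.112},
  {"hand": 0.5,"dx": -12,"dy": 11,"dz": 0,"rx": 0,"ry": 0,"rz": 0.112},
  {"hand": 0.5,"dx": -12,"dy": 11,"dz": 0,"rx": 0,"ry": 0,"rz": 0.112},
  {"hand": 0.5,"dx": -12,"dy": 11,"dz": 0,"rx": 0,"ry": 0,"rz": 0.112},
  {"hand": 0.5,"dx": -12,"dy": 11,"dz": 0,"rx": 0,"ry": 0,"rz": 0.112},
  {"hand": 0.5,"dx": -12,"dy": 11,"dz": 0,"rx": 0,"ry": 0,"rz": 0.112},
  {"hand": 0.5,"dx": -12,"dy": 11,"dz": 0,"rx": 0,"ry": 0,"rz": 0.112},
  {"hand": 0.5,"dx": -12,"dy": 11,"dz": 0,"rx": 0,"ry": 0,"rz": 0.112},
  {"hand": 0.5,"dx": -12,"dy": 11,"dz": 0,"rx": 0,"ry": 0,"rz": 0.112},
])

```text
clock: 8.22
tcp_pos: [0.4673, -0.0475, 0.1995]
tcp_rot: [180.0, -0.2, -169.8]
contact_force: [-0.0, 0.6, 0.7]
width: 0.503
finger_force: 0.0
```

```bash
python3 - <<'E'
from h import *
arm.capture('wrist');arm.capture('wrist')
o=arm.get_obs();print(o['tcp_pos'],o['tcp_rot'],o['qpos'])
snap('wrist','w4');pins('wrist',['handle_grip','zero_mark','pointer_tip','mark_45','swivel_base'])
E
```

```text
[ 0.466429   -0.0463779   0.19954382] [ 179.91763814   -0.1947898  -169.81243942] [ -3.76652956  12.09178516   3.50132096 113.30693796  -0.95521496
  54.83295708 100.3976395 ]
wrist handle_grip 0.75 [323.2 236.9] [469.9 -48.2  83. ]
wrist zero_mark 0.6 [334.9 193.1] [448.1 -42.1  24. ]
wrist pointer_tip 0.56 [323.3 200.8] [456.  -50.8  26. ]
wrist mark_45 0.67 [410.7 234.1] [472.4  28.2  24. ]
wrist swivel_base 0.66 [324.7 292.6] [549.2 -33.1   0. ]
```

View pics/w4.png

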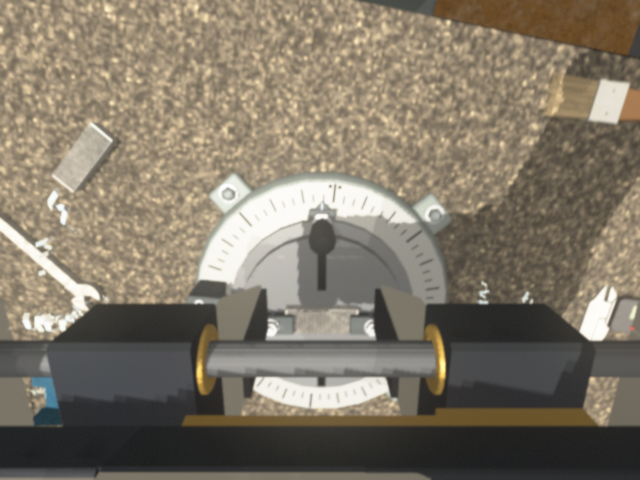

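>>> servo_tool([
  {"hand": 0.5,"dx": 1.5,"dy": -1.5,"dz": -20,"rx": 0,"ry": 0,"rz": 0},
  {"hand": 0.5,"dx": 2,"dy": -1.5,"dz": -20,"rx": 0,"ry": 0,"rz": 0},
  {"hand": 0.5,"dx": 0,"dy": 0,"dz": -20,"rx": 0,"ry": 0,"rz": 0},
  {"hand": 0.5,"dx": 0,"dy": 0,"dz": -20,"rx": 0,"ry": 0,"rz": 0},
  {"hand": 0.5,"dx": 0,"dy": 0,"dz": -18,"rx": 0,"ry": 0,"rz": 0},
  {"hand": 0.5,"dx": 0,"dy": 0,"dz": -16,"rx": 0,"ry": 0,"rz": 0},
  {"hand": 0.5,"dx": 0,"dy": 0,"dz": -12,"rx": 0,"ry": 0,"rz": 0},
  {"hand": 0.5,"dx": 0,"dy": 0,"dz": -9,"rx": 0,"ry": 0,"rz": 0},
  {"hand": 0.5,"dx": 0,"dy": 0,"dz": 0,"rx": 0,"ry": 0,"rz": 0},
  {"hand": 0.6,"dx": 0,"dy": 0,"dz": 0,"rx": 0,"ry": 0,"rz": 0},
])

```text
clock: 9.45
tcp_pos: [0.4724, -0.0513, 0.0655]
tcp_rot: [180.0, -0.0, -170.2]
contact_force: [0.0, -0.7, 1.4]
width: 0.463
finger_force: 0.0
```

>>> servo_tool([
  {"hand": 0.7,"dx": 0,"dy": 0,"dz": 0,"rx": 0,"ry": 0,"rz": 0},
  {"hand": 1,"dx": 0,"dy": 0,"dz": 0,"rx": 0,"ry": 0,"rz": 0},
  {"hand": 1,"dx": 0,"dy": 0,"dz": 0,"rx": 0,"ry": 0,"rz": 0},
  {"hand": 1,"dx": 0,"dy": 0,"dz": 0,"rx": 0,"ry": 0,"rz": 0},
  {"hand": 1,"dx": 0,"dy": 0,"dz": 0,"rx": 0,"ry": 0,"rz": 0},
  {"hand": 1,"dx": 0,"dy": 0,"dz": 0,"rx": 0,"ry": 0,"rz": 0},
  {"hand": 1,"dx": 0,"dy": 0,"dz": 0,"rx": 0,"ry": 0,"rz": 0},
  {"hand": 1,"dx": 0,"dy": 0,"dz": 0,"rx": 0,"ry": 0,"rz": 0},
  {"hand": 1,"dx": 0,"dy": 0,"dz": 0,"rx": 0,"ry": 0,"rz": 0},
  {"hand": 1,"dx": 0,"dy": 0,"dz": 0,"rx": 0,"ry": 0,"rz": 0},
], grip_force=6)

```text
clock: 10.28
tcp_pos: [0.4727, -0.0508, 0.0663]
tcp_rot: [180.0, 0.0, -170.1]
contact_force: [-2.8, 3.1, 5.8]
width: 0.2
finger_force: 6.0
```

>>> servo_tool([
  {"hand": 1,"dx": -0.7,"dy": 3.1,"dz": 0,"rx": 0,"ry": 0,"rz": -0.042},
  {"hand": 1,"dx": -0.55,"dy": 3.15,"dz": 0,"rx": 0,"ry": 0,"rz": -0.042},
  {"hand": 1,"dx": -0.45,"dy": 3.15,"dz": 0,"rx": 0,"ry": 0,"rz": -0.042},
  {"hand": 1,"dx": -0.3,"dy": 3.15,"dz": 0,"rx": 0,"ry": 0,"rz": -0.042},
  {"hand": 1,"dx": -0.15,"dy": 3.2,"dz": 0,"rx": 0,"ry": 0,"rz": -0.042},
  {"hand": 1,"dx": 0,"dy": 3.2,"dz": 0,"rx": 0,"ry": 0,"rz": -0.042},
  {"hand": 1,"dx": 0.1,"dy": 3.2,"dz": 0,"rx": 0,"ry": 0,"rz": -0.042},
  {"hand": 1,"dx": 0.25,"dy": 3.15,"dz": 0,"rx": 0,"ry": 0,"rz": -0.042},
  {"hand": 1,"dx": 0.35,"dy": 3.15,"dz": 0,"rx": 0,"ry": 0,"rz": -0.042},
  {"hand": 1,"dx": 0.5,"dy": 3.15,"dz": 0,"rx": 0,"ry": 0,"rz": -0.042},
], grip_force=12)

```text
clock: 11.12
tcp_pos: [0.4708, -0.0205, 0.0662]
tcp_rot: [-179.9, -0.0, 165.6]
contact_force: [-5.3, -2.7, 10.5]
width: 0.203
finger_force: 12.0
```

>>> servo_tool([
  {"hand": 1,"dx": 0.65,"dy": 3.1,"dz": 0,"rx": 0,"ry": 0,"rz": -0.042},
  {"hand": 1,"dx": 0.75,"dy": 3.1,"dz": 0,"rx": 0,"ry": 0,"rz": -0.042},
  {"hand": 1,"dx": 0.9,"dy": 3.05,"dz": 0,"rx": 0,"ry": 0,"rz": -0.042},
  {"hand": 1,"dx": 1.0,"dy": 3.0,"dz": 0,"rx": 0,"ry": 0,"rz": -0.042},
  {"hand": 1,"dx": 1.15,"dy": 2.95,"dz": 0,"rx": 0,"ry": 0,"rz": -0.042},
  {"hand": 1,"dx": 1.25,"dy": 2.9,"dz": 0,"rx": 0,"ry": 0,"rz": -0.042},
  {"hand": 1,"dx": 1.4,"dy": 2.85,"dz": 0,"rx": 0,"ry": 0,"rz": -0.042},
  {"hand": 1,"dx": 1.5,"dy": 2.8,"dz": 0,"rx": 0,"ry": 0,"rz": -0.042},
  {"hand": 1,"dx": 1.6,"dy": 2.75,"dz": 0,"rx": 0,"ry": 0,"rz": -0.042},
  {"hand": 1,"dx": 1.75,"dy": 2.65,"dz": 0,"rx": 0,"ry": 0,"rz": -0.042},
])

```text
clock: 11.95
tcp_pos: [0.4816, 0.0095, 0.0662]
tcp_rot: [-179.9, -0.1, 141.6]
contact_force: [-9.4, 1.3, 14.9]
width: 0.203
finger_force: 12.0
```

```bash
python3 - <<'E'
from h import *
arm.capture('wrist');arm.capture('wrist')
o=arm.get_obs();print(o['tcp_pos'],o['tcp_rot'],o['contact_force'])
im=snap('wrist','w5');pins('wrist',['zero_mark','pointer_tip','mark_45'])
E
```

```text
[0.48217649 0.01027633 0.0661671 ] [-1.79952015e+02 -1.23426261e-01  1.41652230e+02] [-7.03378179  3.67608594 12.78586398]
wrist zero_mark 0.95 [207.  277.8] [446.9 -40.6  24. ]
wrist zero_mark 0.69 [332.8 370.2] [533.  -22.9  24. ]
wrist pointer_tip 0.86 [317.4 243.1] [467.7  17.7  26. ]
```

View pics/w5.png

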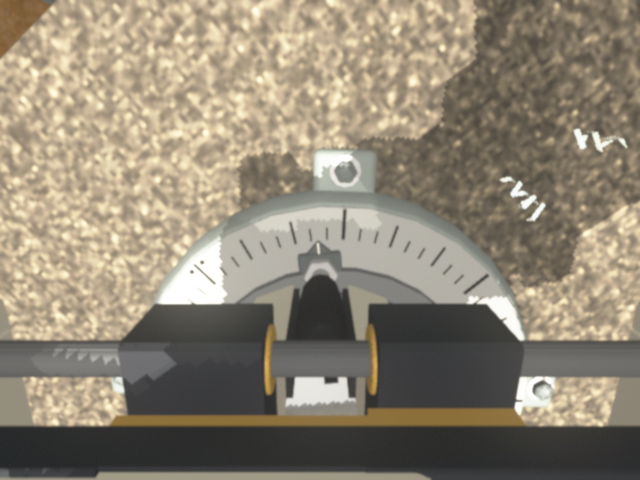

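```bash
cat >> h.py <<'E'
def ang(p,C): d=np.array(p)[:2]*1000-C; return np.degrees(np.arctan2(d[1],d[0]))%360,np.hypot(*d)
E
python3 - <<'E'
from h import *
from scipy.optimize import least_squares
px={0:(205,272),15:(247,250),30:(293,233),45:(344,222),60:(394,236),75:(438,257),90:(478,284)}
P={k:at('wrist',v,.024)[:2]*1000 for k,v in px.items()}
for k in P: print(k,P[k].round(1),[round(x,1) for x in ang(P[k]/1000,np.array([545.7,-33]))])
for z in (.026,.032): p=at('wrist',(318,244),z);print(p*1000,ang(p,np.array([545.7,-33])))
im=cv2.imread('pics/w5.png')
cv2.imwrite('pics/c5.png',cv2.resize(im[190:310,180:400],None,fx=3.6,fy=3.6,interpolation=cv2.INTER_CUBIC))
E
```

```text
0 [443.9 -39.2] [np.float64(183.5), np.float64(102.0)]
15 [448.4 -13.7] [np.float64(168.8), np.float64(99.2)]
30 [456.1  10.9] [np.float64(153.9), np.float64(99.7)]
45 [467.7  35. ] [np.float64(138.9), np.float64(103.4)]
60 [489.5  50.7] [np.float64(123.9), np.float64(100.8)]
75 [513.1  62.1] [np.float64(108.9), np.float64(100.5)]
90 [539.   70.4] [np.float64(93.7), np.float64(103.7)]
[468.22849627  17.68677629  26.        ] (np.float64(146.8047410930438), np.float64(92.57960456317427))
[466.80582675  18.85882047  32.        ] (np.float64(146.6822292921733), np.float64(94.41201106714693))
```

View pics/c5.png

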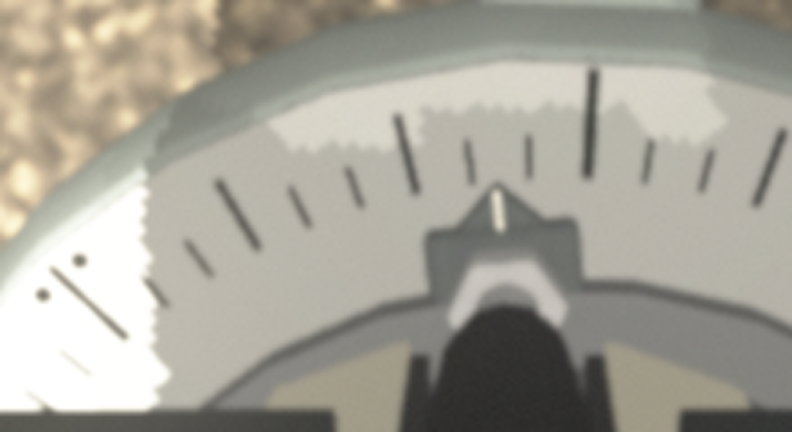

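>>> servo_tool([
  {"hand": 1,"dx": 0.9,"dy": 1.5,"dz": 0,"rx": 0,"ry": 0,"rz": -0.023},
  {"hand": 1,"dx": 0.9,"dy": 1.5,"dz": 0,"rx": 0,"ry": 0,"rz": -0.023},
  {"hand": 1,"dx": 0.95,"dy": 1.5,"dz": 0,"rx": 0,"ry": 0,"rz": -0.023},
  {"hand": 1,"dx": 0.95,"dy": 1.45,"dz": 0,"rx": 0,"ry": 0,"rz": -0.023},
  {"hand": 1,"dx": 1.0,"dy": 1.45,"dz": 0,"rx": 0,"ry": 0,"rz": -0.022},
  {"hand": 1,"dx": 1.0,"dy": 1.4,"dz": 0,"rx": 0,"ry": 0,"rz": -0.022},
  {"hand": 1,"dx": 0,"dy": 0,"dz": 0,"rx": 0,"ry": 0,"rz": 0},
  {"hand": 1,"dx": 0,"dy": 0,"dz": 0,"rx": 0,"ry": 0,"rz": 0},
  {"hand": 1,"dx": 0,"dy": 0,"dz": 0,"rx": 0,"ry": 0,"rz": 0},
  {"hand": 1,"dx": 0,"dy": 0,"dz": 0,"rx": 0,"ry": 0,"rz": 0},
])

```text
clock: 13.08
tcp_pos: [0.4884, 0.0187, 0.0662]
tcp_rot: [-180.0, -0.1, 133.9]
contact_force: [-5.7, 2.0, 10.0]
width: 0.2
finger_force: 12.0
```

```bash
python3 - <<'E'
from h import *
o=arm.get_obs();print(o['tcp_pos'],o['tcp_rot'],o['contact_force'])
im=snap('wrist','w6');pins('wrist',['zero_mark','pointer_tip','mark_45'])
cv2.imwrite('pics/c6.png',cv2.resize(im[180:300,200:400,::-1],None,fx=4,fy=4,interpolation=cv2.INTER_CUBIC))
E
```

```text
[0.48837618 0.01874291 0.06619913] [-1.79977909e+02 -7.02498757e-02  1.33942185e+02] [-5.72257946  2.01520752  9.9921772 ]
wrist zero_mark 0.76 [190.2 291.7] [445.5 -39.4  24. ]
wrist pointer_tip 0.9 [320.7 240.4] [475.5  30.3  26. ]
wrist mark_45 0.56 [315.7 223. ] [467.7  34.7  24. ]
```

View pics/c6.png

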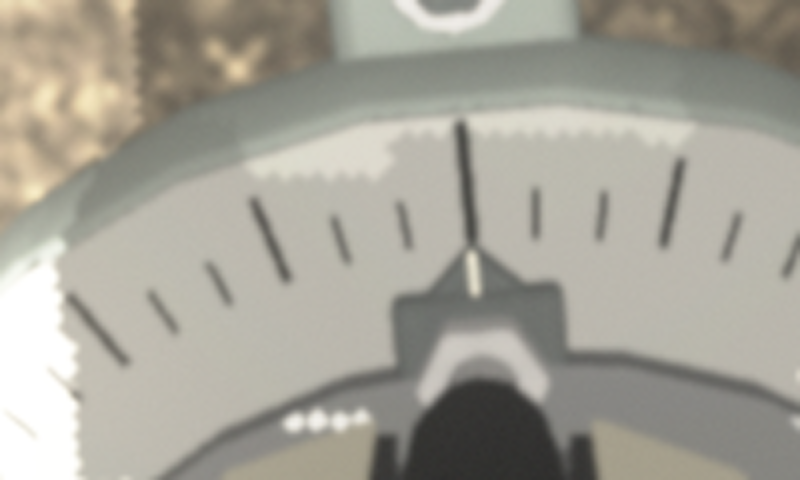

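>>> servo_tool([
  {"hand": 0.9,"dx": 0,"dy": 0,"dz": 0,"rx": 0,"ry": 0,"rz": 0},
  {"hand": 0.7,"dx": 0,"dy": 0,"dz": 0,"rx": 0,"ry": 0,"rz": 0},
  {"hand": 0.5,"dx": 0,"dy": 0,"dz": 0,"rx": 0,"ry": 0,"rz": 0},
  {"hand": 0.5,"dx": 0,"dy": 0,"dz": 0,"rx": 0,"ry": 0,"rz": 0},
  {"hand": 0.5,"dx": 0,"dy": 0,"dz": 5,"rx": 0,"ry": 0,"rz": 0},
  {"hand": 0.5,"dx": 0,"dy": 0,"dz": 15,"rx": 0,"ry": 0,"rz": 0},
  {"hand": 0.5,"dx": 0,"dy": 0,"dz": 30,"rx": 0,"ry": 0,"rz": 0},
  {"hand": 0.5,"dx": 0,"dy": 0,"dz": 35,"rx": 0,"ry": 0,"rz": 0},
  {"hand": 0.5,"dx": 0,"dy": 0,"dz": 20,"rx": 0,"ry": 0,"rz": 0},
  {"hand": 0.5,"dx": 0,"dy": 0,"dz": 0,"rx": 0,"ry": 0,"rz": 0},
])

```text
clock: 14.12
tcp_pos: [0.4918, 0.0184, 0.1752]
tcp_rot: [179.6, 0.2, 133.9]
contact_force: [1.3, -0.2, 0.6]
width: 0.501
finger_force: 0.0
```

```bash
python3 - <<'E'
from h import *
o=arm.get_obs();print(o['tcp_pos'],o['tcp_rot'],o['contact_force'])
im=snap('wrist','w7');pins('wrist',['zero_mark','pointer_tip','mark_45'])
cv2.imwrite('pics/c7.png',cv2.resize(im[160:280,220:420,::-1],None,fx=4,fy=4,interpolation=cv2.INTER_CUBIC))
E
```

```text
[0.49182828 0.01841504 0.17516232] [179.64853537   0.22940633 133.91393029] [ 1.28944488 -0.23324548  0.56534522]
wrist zero_mark 0.94 [228.5 231.9] [442.8 -38.   24. ]
wrist zero_mark 0.21 [315.1 194.8] [471.4  30.3  24. ]
wrist pointer_tip 0.91 [317.1 195.1] [471.2  31.4  26. ]
```

View pics/c7.png

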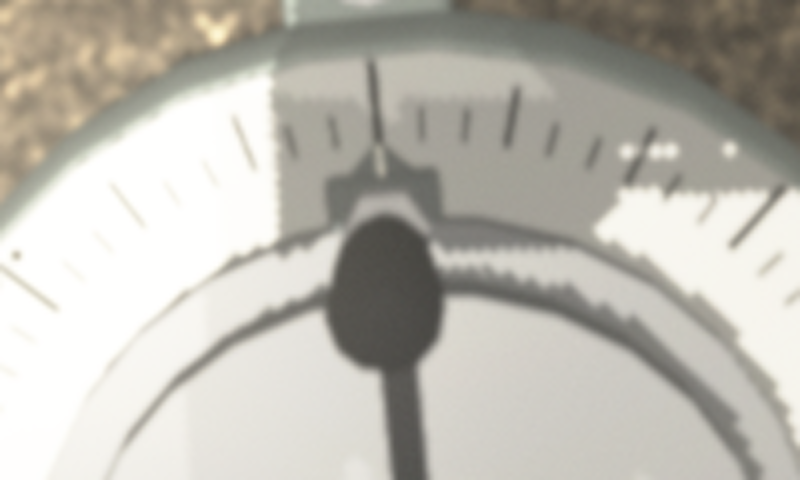

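>>> servo_tool([
  {"hand": 0.5,"dx": 12.3,"dy": -22,"dz": 0,"rx": 0,"ry": 0,"rz": -0.017},
  {"hand": 0.5,"dx": 12.3,"dy": -22,"dz": 0,"rx": 0,"ry": 0,"rz": -0.017},
  {"hand": 0.5,"dx": 12.3,"dy": -22,"dz": 0,"rx": 0,"ry": 0,"rz": -0.017},
  {"hand": 0.5,"dx": 12.3,"dy": -22,"dz": 0,"rx": 0,"ry": 0,"rz": -0.017},
  {"hand": 0.5,"dx": 12.3,"dy": -22,"dz": 0,"rx": 0,"ry": 0,"rz": -0.017},
  {"hand": 0.5,"dx": 12.3,"dy": -22,"dz": 0,"rx": 0,"ry": 0,"rz": -0.017},
  {"hand": 0.5,"dx": 12.3,"dy": -22,"dz": 0,"rx": 0,"ry": 0,"rz": -0.017},
  {"hand": 0.5,"dx": 12.3,"dy": -22,"dz": 0,"rx": 0,"ry": 0,"rz": -0.017},
  {"hand": 0.5,"dx": 0,"dy": 0,"dz": 0,"rx": 0,"ry": 0,"rz": 0},
  {"hand": 0.5,"dx": 0,"dy": 0,"dz": 0,"rx": 0,"ry": 0,"rz": 0},
])

```text
clock: 15.15
tcp_pos: [0.5868, -0.1591, 0.1691]
tcp_rot: [-179.9, -0.1, 126.0]
contact_force: [0.3, 0.1, -0.2]
width: 0.496
finger_force: 0.0
```

```bash
python3 - <<'E'
from h import *
o=arm.get_obs();print(o['tcp_pos'],o['tcp_rot'],o['qpos'])
arm.capture('wrist');pins('wrist',['lever_ball','pointer_tip','screw_foot'])
E
```

```text
[ 0.5868466  -0.15905637  0.16906023] [-1.79854345e+02 -5.73917003e-02  1.25995618e+02] [ -7.46010558  27.53888286  25.47299148  98.1306793  -13.53848657
  57.53500424  58.82793723]
wrist lever_ball 0.82 [325.  243.6] [ 586.9 -154.2   85. ]
```

>>> servo_tool([
  {"hand": 0.5,"dx": 1.5,"dy": 1,"dz": -18,"rx": 0,"ry": 0,"rz": 0},
  {"hand": 0.5,"dx": 1,"dy": 0.5,"dz": -18,"rx": 0,"ry": 0,"rz": 0},
  {"hand": 0.5,"dx": 0,"dy": 0,"dz": -18,"rx": 0,"ry": 0,"rz": 0},
  {"hand": 0.5,"dx": 0,"dy": 0,"dz": -18,"rx": 0,"ry": 0,"rz": 0},
  {"hand": 0.5,"dx": 0,"dy": 0,"dz": -13,"rx": 0,"ry": 0,"rz": 0},
  {"hand": 0.5,"dx": 0,"dy": 0,"dz": -10,"rx": 0,"ry": 0,"rz": 0},
  {"hand": 0.5,"dx": 0,"dy": 0,"dz": -8,"rx": 0,"ry": 0,"rz": 0},
  {"hand": 0.6,"dx": 0,"dy": 0,"dz": 0,"rx": 0,"ry": 0,"rz": 0},
  {"hand": 0.65,"dx": 0,"dy": 0,"dz": 0,"rx": 0,"ry": 0,"rz": 0},
  {"hand": 0.65,"dx": 0,"dy": 0,"dz": 0,"rx": 0,"ry": 0,"rz": 0},
], grip_force=40)

```text
clock: 16.18
tcp_pos: [0.5906, -0.156, 0.0685]
tcp_rot: [180.0, 0.0, 126.2]
contact_force: [0.7, -0.1, 0.3]
width: 0.363
finger_force: 0.0
```

>>> servo_tool([
  {"hand": 0.65,"dx": -1.9,"dy": -1.45,"dz": -1,"rx": 0,"ry": 0,"rz": -0.04},
  {"hand": 0.65,"dx": -2.0,"dy": -1.35,"dz": -1,"rx": 0,"ry": 0,"rz": -0.04},
  {"hand": 0.65,"dx": -2.05,"dy": -1.3,"dz": 0,"rx": 0,"ry": 0,"rz": -0.04},
  {"hand": 0.65,"dx": -2.1,"dy": -1.2,"dz": 0,"rx": 0,"ry": 0,"rz": -0.04},
  {"hand": 0.65,"dx": -2.1,"dy": -1.1,"dz": 0,"rx": 0,"ry": 0,"rz": -0.04},
  {"hand": 0.65,"dx": -2.15,"dy": -1.05,"dz": 0,"rx": 0,"ry": 0,"rz": -0.04},
  {"hand": 0.65,"dx": -2.2,"dy": -0.95,"dz": 0,"rx": 0,"ry": 0,"rz": -0.04},
  {"hand": 0.65,"dx": -1.1,"dy": -0.4,"dz": 0,"rx": 0,"ry": 0,"rz": -0.02},
  {"hand": 0.65,"dx": -1.1,"dy": -0.4,"dz": 0,"rx": 0,"ry": 0,"rz": -0.02},
  {"hand": 0.65,"dx": -1.1,"dy": -0.4,"dz": 0,"rx": 0,"ry": 0,"rz": -0.02},
])

```text
clock: 17.02
tcp_pos: [0.5747, -0.164, 0.0668]
tcp_rot: [179.7, 0.0, 106.7]
contact_force: [5.6, 4.1, -4.3]
width: 0.348
finger_force: 3.5
```

>>> servo_tool([
  {"hand": 0.65,"dx": -0.58,"dy": -0.2,"dz": 0,"rx": 0,"ry": 0,"rz": -0.01},
  {"hand": 0.65,"dx": -0.58,"dy": -0.2,"dz": 0,"rx": 0,"ry": 0,"rz": -0.01},
  {"hand": 0.65,"dx": -0.58,"dy": -0.19,"dz": 0,"rx": 0,"ry": 0,"rz": -0.01},
  {"hand": 0.65,"dx": -0.58,"dy": -0.18,"dz": 0,"rx": 0,"ry": 0,"rz": -0.01},
  {"hand": 0.65,"dx": -0.58,"dy": -0.18,"dz": 0,"rx": 0,"ry": 0,"rz": -0.01},
  {"hand": 0.65,"dx": -0.58,"dy": -0.17,"dz": 0,"rx": 0,"ry": 0,"rz": -0.01},
  {"hand": 0.65,"dx": -0.58,"dy": -0.16,"dz": 0,"rx": 0,"ry": 0,"rz": -0.01},
  {"hand": 0.65,"dx": -0.58,"dy": -0.15,"dz": 0,"rx": 0,"ry": 0,"rz": -0.01},
  {"hand": 0.65,"dx": -0.58,"dy": -0.15,"dz": 0,"rx": 0,"ry": 0,"rz": -0.01},
  {"hand": 0.65,"dx": -0.58,"dy": -0.15,"dz": 0,"rx": 0,"ry": 0,"rz": -0.01},
])

```text
clock: 17.85
tcp_pos: [0.569, -0.1659, 0.0668]
tcp_rot: [179.7, 0.0, 101.0]
contact_force: [6.4, 3.9, -4.1]
width: 0.349
finger_force: 3.4
```

>>> servo_tool([
  {"hand": 0.65,"dx": -1.16,"dy": -0.3,"dz": 0,"rx": 0,"ry": 0,"rz": -0.02},
  {"hand": 0.65,"dx": -1.16,"dy": -0.28,"dz": 0,"rx": 0,"ry": 0,"rz": -0.02},
  {"hand": 0.65,"dx": -1.17,"dy": -0.26,"dz": 0,"rx": 0,"ry": 0,"rz": -0.02},
  {"hand": 0.65,"dx": -1.17,"dy": -0.24,"dz": 0,"rx": 0,"ry": 0,"rz": -0.02},
  {"hand": 0.65,"dx": -1.18,"dy": -0.21,"dz": 0,"rx": 0,"ry": 0,"rz": -0.02},
  {"hand": 0.65,"dx": -1.18,"dy": -0.19,"dz": 0,"rx": 0,"ry": 0,"rz": -0.02},
  {"hand": 0.65,"dx": -1.19,"dy": -0.17,"dz": 0,"rx": 0,"ry": 0,"rz": -0.02},
  {"hand": 0.65,"dx": -1.19,"dy": -0.14,"dz": 0,"rx": 0,"ry": 0,"rz": -0.02},
  {"hand": 0.65,"dx": -1.2,"dy": -0.12,"dz": 0,"rx": 0,"ry": 0,"rz": -0.02},
  {"hand": 0.65,"dx": -1.2,"dy": -0.1,"dz": 0,"rx": 0,"ry": 0,"rz": -0.02},
])

```text
clock: 18.68
tcp_pos: [0.5572, -0.168, 0.0668]
tcp_rot: [179.8, -0.0, 89.5]
contact_force: [5.7, 3.3, -4.0]
width: 0.351
finger_force: 3.2
```

>>> servo_tool([
  {"hand": 0.65,"dx": -1.2,"dy": -0.08,"dz": 0,"rx": 0,"ry": 0,"rz": -0.02},
  {"hand": 0.65,"dx": -1.2,"dy": -0.05,"dz": 0,"rx": 0,"ry": 0,"rz": -0.02},
  {"hand": 0.65,"dx": -1.2,"dy": -0.03,"dz": 0,"rx": 0,"ry": 0,"rz": -0.02},
  {"hand": 0.65,"dx": -1.2,"dy": 0,"dz": 0,"rx": 0,"ry": 0,"rz": -0.02},
  {"hand": 0.65,"dx": -1.2,"dy": 0.02,"dz": 0,"rx": 0,"ry": 0,"rz": -0.02},
  {"hand": 0.65,"dx": -1.2,"dy": 0.05,"dz": 0,"rx": 0,"ry": 0,"rz": -0.02},
  {"hand": 0.65,"dx": -1.2,"dy": 0.07,"dz": 0,"rx": 0,"ry": 0,"rz": -0.02},
  {"hand": 0.65,"dx": -1.2,"dy": 0.1,"dz": 0,"rx": 0,"ry": 0,"rz": -0.02},
  {"hand": 0.65,"dx": -1.19,"dy": 0.12,"dz": 0,"rx": 0,"ry": 0,"rz": -0.02},
  {"hand": 0.65,"dx": -1.19,"dy": 0.15,"dz": 0,"rx": 0,"ry": 0,"rz": -0.02},
])

```text
clock: 19.52
tcp_pos: [0.5455, -0.1678, 0.0669]
tcp_rot: [179.7, -0.1, 78.1]
contact_force: [7.2, 2.9, -3.9]
width: 0.347
finger_force: 3.0
```

>>> servo_tool([
  {"hand": 0.65,"dx": -1.19,"dy": 0.16,"dz": 0,"rx": 0,"ry": 0,"rz": -0.02},
  {"hand": 0.65,"dx": -1.18,"dy": 0.18,"dz": 0,"rx": 0,"ry": 0,"rz": -0.02},
  {"hand": 0.65,"dx": -1.18,"dy": 0.21,"dz": 0,"rx": 0,"ry": 0,"rz": -0.02},
  {"hand": 0.65,"dx": -1.18,"dy": 0.23,"dz": 0,"rx": 0,"ry": 0,"rz": -0.02},
  {"hand": 0.65,"dx": -1.17,"dy": 0.25,"dz": 0,"rx": 0,"ry": 0,"rz": -0.02},
  {"hand": 0.65,"dx": -1.17,"dy": 0.28,"dz": 0,"rx": 0,"ry": 0,"rz": -0.02},
  {"hand": 0.65,"dx": -1.16,"dy": 0.3,"dz": 0,"rx": 0,"ry": 0,"rz": -0.02},
  {"hand": 0.65,"dx": -1.15,"dy": 0.32,"dz": 0,"rx": 0,"ry": 0,"rz": -0.02},
  {"hand": 0.65,"dx": -1.15,"dy": 0.35,"dz": 0,"rx": 0,"ry": 0,"rz": -0.02},
  {"hand": 0.65,"dx": -1.14,"dy": 0.37,"dz": 0,"rx": 0,"ry": 0,"rz": -0.02},
])

```text
clock: 20.35
tcp_pos: [0.5347, -0.1656, 0.0672]
tcp_rot: [179.7, -0.1, 66.6]
contact_force: [8.8, 1.7, -4.4]
width: 0.35
finger_force: 3.9
```

>>> servo_tool([
  {"hand": 0.65,"dx": -0.86,"dy": 0.28,"dz": 0,"rx": 0,"ry": 0,"rz": -0.015},
  {"hand": 0.65,"dx": -0.85,"dy": 0.29,"dz": 0,"rx": 0,"ry": 0,"rz": -0.015},
  {"hand": 0.65,"dx": -0.85,"dy": 0.3,"dz": 0,"rx": 0,"ry": 0,"rz": -0.015},
  {"hand": 0.65,"dx": -0.84,"dy": 0.32,"dz": 0,"rx": 0,"ry": 0,"rz": -0.015},
  {"hand": 0.65,"dx": -0.84,"dy": 0.33,"dz": 0,"rx": 0,"ry": 0,"rz": -0.015},
  {"hand": 0.65,"dx": -0.83,"dy": 0.34,"dz": 0,"rx": 0,"ry": 0,"rz": -0.015},
  {"hand": 0.65,"dx": -0.83,"dy": 0.35,"dz": 0,"rx": 0,"ry": 0,"rz": -0.015},
  {"hand": 0.65,"dx": -0.82,"dy": 0.37,"dz": 0,"rx": 0,"ry": 0,"rz": -0.015},
  {"hand": 0.65,"dx": -0.82,"dy": 0.38,"dz": 0,"rx": 0,"ry": 0,"rz": -0.015},
  {"hand": 0.65,"dx": -0.81,"dy": 0.39,"dz": 0,"rx": 0,"ry": 0,"rz": -0.015},
])

```text
clock: 21.18
tcp_pos: [0.5272, -0.1628, 0.0674]
tcp_rot: [179.6, -0.2, 58.0]
contact_force: [11.2, -0.1, -5.0]
width: 0.351
finger_force: 4.9
```

>>> servo_tool([
  {"hand": 0.65,"dx": -0.59,"dy": 0.29,"dz": 0,"rx": 0,"ry": 0,"rz": -0.011},
  {"hand": 0.65,"dx": -0.59,"dy": 0.3,"dz": 0,"rx": 0,"ry": 0,"rz": -0.011},
  {"hand": 0.65,"dx": -0.58,"dy": 0.31,"dz": 0,"rx": 0,"ry": 0,"rz": -0.011},
  {"hand": 0.65,"dx": -0.58,"dy": 0.31,"dz": 0,"rx": 0,"ry": 0,"rz": -0.011},
  {"hand": 0.65,"dx": -0.58,"dy": 0.32,"dz": 0,"rx": 0,"ry": 0,"rz": -0.011},
  {"hand": 0.65,"dx": -0.57,"dy": 0.33,"dz": 0,"rx": 0,"ry": 0,"rz": -0.011},
  {"hand": 0.65,"dx": -0.57,"dy": 0.33,"dz": 0,"rx": 0,"ry": 0,"rz": -0.011},
  {"hand": 0.65,"dx": -0.57,"dy": 0.34,"dz": 0,"rx": 0,"ry": 0,"rz": -0.011},
  {"hand": 0.65,"dx": -0.56,"dy": 0.34,"dz": 0,"rx": 0,"ry": 0,"rz": -0.011},
  {"hand": 0.65,"dx": -0.56,"dy": 0.35,"dz": 0,"rx": 0,"ry": 0,"rz": -0.011},
])

```text
clock: 22.02
tcp_pos: [0.5221, -0.1601, 0.0676]
tcp_rot: [179.5, -0.2, 51.7]
contact_force: [13.5, -1.4, -7.2]
width: 0.346
finger_force: 5.6
```

>>> servo_tool([
  {"hand": 0.5,"dx": 0.9,"dy": -0.45,"dz": 0,"rx": 0,"ry": 0,"rz": 0},
  {"hand": 0.5,"dx": 1.8,"dy": -0.9,"dz": 0,"rx": 0,"ry": 0,"rz": 0},
  {"hand": 0.5,"dx": 1.8,"dy": -0.9,"dz": 0,"rx": 0,"ry": 0,"rz": 0},
  {"hand": 0.5,"dx": 0,"dy": 0,"dz": 0,"rx": 0,"ry": 0,"rz": 0},
  {"hand": 0.5,"dx": 0,"dy": 0,"dz": 10,"rx": 0,"ry": 0,"rz": 0},
  {"hand": 0.5,"dx": 0,"dy": 0,"dz": 25,"rx": 0,"ry": 0,"rz": 0},
  {"hand": 0.5,"dx": 0,"dy": 0,"dz": 35,"rx": 0,"ry": 0,"rz": 0},
  {"hand": 0.5,"dx": 0,"dy": 0,"dz": 35,"rx": 0,"ry": 0,"rz": 0},
  {"hand": 0.5,"dx": 0,"dy": 0,"dz": 30,"rx": 0,"ry": 0,"rz": 0},
  {"hand": 0.5,"dx": 0,"dy": 0,"dz": 0,"rx": 0,"ry": 0,"rz": 0},
])

```text
clock: 22.85
tcp_pos: [0.5236, -0.1639, 0.2068]
tcp_rot: [179.6, -0.2, 51.6]
contact_force: [0.9, -0.8, -0.1]
width: 0.497
finger_force: 0.0
```

```bash
python3 - <<'E'
from h import *
arm.capture('wrist')
o=arm.get_obs();print(o['tcp_pos'],o['contact_force'])
C=np.array([545.7,-33])
for cam in('wrist','top'):
    arm.capture(cam)
    for n in('lever_ball','pointer_tip','mark_45','zero_mark'):
        for q in arm.pinpoint(cam,n)[:1]:
            p=at(cam,q['pixel'],H[n]);print(cam,n,round(q['p'],2),np.round(p*1000,1),np.round(ang(p,C),1))
E
```

```text
[ 0.52276803 -0.16295596  0.20421659] [0.73845719 0.12080894 0.52014272]
wrist lever_ball 0.97 [ 528.1 -161.1   85. ] [262.2 129.3]
wrist pointer_tip 0.63 [474.1  29.7  26. ] [138.8  95.2]
wrist mark_45 0.7 [466.5  36.4  24. ] [138.8 105.3]
wrist zero_mark 0.97 [443.7 -42.1  24. ] [185.1 102.4]
top lever_ball 0.75 [474.   33.6  85. ] [137.1  97.9]
top pointer_tip 0.66 [473.2  33.9  26. ] [137.3  98.7]
top mark_45 0.89 [467.8  39.5  24. ] [137.  106.4]
top zero_mark 0.78 [446.7 -44.6  24. ] [186.7  99.7]
```

```bash
python3 -c "
from plant import arm
print(arm.finish_job())"
```

```text
the job is handed in; nothing more can be done
None
```

I loosened the clamp lever, swung the table clockwise to the 45° mark, and re-tightened the lever about 5.5 N over the free push. The last camera check put the pointer within about 0.3° of the mark, and I handed the job in at about 23 s with the arm clear of everything.

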